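Pack a jar into the rearing tub and close it up

ROBOT

A 6-joint arm with a two-finger parallel gripper is mounted at the origin on the work surface. World frame = base frame: x ahead of the robot, y to its left, z up, the work surface at z = 0. Lengths are in m, angles in degrees, forces in N, time in s.
With the tool pointing down it reaches from about 0.325 to 1 m from the base axis. Payload 5.1 kg.
Tool frame: the origin (TCP) lies at the very end of the fingers, on their centre line; the grasp point (between the pads) lies 19 mm behind it; z points along the fingers, y is the line along which they close (so a half turn about z gives the same grasp; the last joint's range is limited). The gripper opens to 85 mm and grips with 20 to 120 N. Pads are 22 mm wide; open, the fingers measure 114 mm over their backs; the gripper's body (76 mm by 85 mm) begins 54 mm behind the grasp point. The pads swing forward as they close: fully open they stand 13 mm farther back than shut.
Start: joints at [65.798, 7.093, 94.555, -0, 78.352, -4.733], TCP at [0.217, 0.613, 0.231] pointing down, gripper open.
Joint ranges: [-149.61, 149.61], [-58.7, 133.49], [1.44, 155.28], [-77.14, 257.14], [18.33, 153.61], [-166.67, 166.67]. Speed limits (degrees/s): [147.25, 147.25, 180, 180, 180, 180].

INTERFACE

Orientations are given as [roll, pitch, yaw] about the fixed x, y, z axes, in that order (R = Rz(yaw) Ry(pitch) Rx(roll)).
In Python, from rig import robot, capture, camera_model gives the robot as it stands. The module is installed in compiled form; this text tells all that it offers.
- The arm moves only by the tool move_arm, never from a script. Its argument "rows" is a list of rows, each a list of 7 numbers: the shift along the world's x, y, z in mm, then the turn, a rotation vector about the world's x, y, z in rad, then the finger opening in mm, from 0 to 85.4. In form: [[x, y, z, wx, wy, wz, fingers], ...]. A call has exactly 8 rows; each row is the pose to reach, as a shift and turn from the pose commanded when the call began; what a row does not reach only later rows make up. A row lasts 1/12 s, in which the tool goes at most 41.7 mm and 7.16 degrees, less where a joint would pass 70% of its speed; a pose out of reach is approached as far as the arm can. A call with a gripper value outside its range is refused whole. The fingers move at their own pace and stop on an object; "grip_force" is the grip in N (left out, the last holds). Time passes only in rows, so rows that repeat a pose let the fingers close, or fill a call up. It gives the time, the measured TCP pose, the force, the opening and the grip force at its end, in the units of the state.
- robot.read_state(): the state, without advancing time (a new reading comes with each control period).
- capture(name): name is "scene" or "side" or "wrist"; returns the picture (384x512x3 uint8, blue, green, red); there is no depth.
- camera_model(name): a dict with "K" (3x3 intrinsics, pixels), "dist_coeffs" ([k1, k2, p1, p2, k3] as OpenCV has them; the pictures are not rectified), "eye" and "attitude" of the camera in the world. Camera axes: x right, y up, looking along -z (the intrinsics and any distortion apply to the point x, -y, -z); pixel columns grow to the right and rows downward; lengths in m; the calibration is good to about 2 mm. A picture is of the moment at which its call begins: read the wrist's pose just before it. camera_model takes no time and is no camera call; for the wrist camera it gives the pose at the moment of the call.
- robot.sign_off(): hands the job in; it is judged then, once.
The state is a dict: "t": time; "joints": joint angles; "joint_velocities": joint speeds; "joint_torque": joint torques, N m; "eef_pos": TCP position; "ee_rot": TCP orientation; "force": force on the tool from outside, world axes, zero at the start; "ft_torque": the same for the moment, N m; "grip_width": finger opening in m; "finger_force": force on a finger pad.
Only numpy, scipy, OpenCV 4.12 (cv2) and the standard library are available. Lean on these libraries where they do the work, as an engineer would, in place of code of your own. Each camera call takes 0.05 s, during which the arm holds its last target. There are 200 camera calls.

TASK

Take the round jar out of the sloping rack (leave the square canister there) and set it down upright on the floor of the open white tub, without dropping it. Then shut the tub's hinged lid fully, and after that swing the wire clamp all the way over so that it lies level on top of the shut lid. Do not disturb the canister, the flask or the dish.

Things in the scene. Friction and masses are not known exactly. Their poses are not given: they have to be found in the camera images.
- jar: the round jar: a closed clear jar with a paper label and white screw cap, 56 mm in diameter, 90 mm tall, about 0.2 kg. Origin: centre of its underside; z runs along its axis to the cap. At the start it stands in one of the two places of the rack and leans 30 degrees from vertical, its top towards the robot.
- canister: a square canister of the same materials, 56 x 56 x 90 mm, in the other place of the rack; to be left there. Origin: centre of its underside, z along its axis to the cap.
- rack: fixed aluminium rack, 110 x 240 mm, its shelf sloping 30 degrees down to the front (-x of the rack). Two places side by side, 71 mm either side of its middle along its y. Square to the shelf stand a front lip (36 mm) and low ridges (14 mm), the ridges 46 mm either side of a place's middle. Origin: on the table under its middle; z up.
- tub: fixed white open tub, 200 x 200 mm outside, 110 mm high, walls 5 mm; the inner floor (cork) is 11 mm above the table. Origin: on the table under its centre; z up; the lid's hinge is on the -y rim, the clamp on the +y wall.
- lid (a joint): angle of the grey lid (206 mm along the hinge, reaching 202 mm from it, 8 mm thick): 0 shut flat on the tub, grows as it opens upward, about 1.5 upright, stop at 1.75. The hinge is stiff: the lid stays where it is left.
- lid_hinge (a point): middle of the lid's hinge line, at the height of the lid's underside; x along the hinge (the tub's x), y along the lid to its free edge, z out of the lid's upper (outer) face; turns with the lid.
- lid_edge (a point): point on the lid's outer face, 2 mm from the middle of its free edge (200 mm from the hinge).
- clamp (a joint): angle of the wire clamp, a U of 12 mm round steel bar: 0 = swung over, level above the shut lid; grows as it is swung up and outward (1.57 upright, stop at 2.6 leaning outward). It stays where it is left.
- clamp_hinge (a point): middle of the clamp's hinge line, outside the tub's +y wall, 134.5 mm above the table (16 mm above the shut lid's top); the hinge line runs along the tub's x.
- clamp_bar (a point): middle of the clamp's straight cross bar (120 mm long along the tub's x, 12 mm thick), 75 mm from the hinge line; when the clamp is over, the bar's axis is 16 mm above the lid's top, leaving 10 mm below the bar.
- flask: a dark red drinking flask with black cap, 64 mm in diameter, 190 mm tall; a bystander. Origin: centre of its underside.
- dish: a flat round clear dish, 124 mm in diameter, with three small white cups on it, 30 mm tall; a bystander. Origin: centre of its underside.

How it is judged (in metres and radians):
On the way, in this order (a step that is already met when the one before it is completed fails the run):
1. the jar stands upright on the tub's floor, let go, with the lid still open (x of jar in the frame of tub between -0.085 and 0.085 m and y of jar in the frame of tub between -0.085 and 0.085 m and z of jar in the frame of tub between 0 and 0.022 m and angle between jar's own z axis and vertical below 0.15 rad and contact force between the fingers and jar below 0.5 N and value of joint lid above 0.6 rad), for 0.2 s.
2. the lid is shut while the clamp is still swung back (value of joint lid below 0.05 rad and value of joint clamp above 0.4 rad), for 0.2 s.
3. the clamp is swung over on the shut lid (value of joint clamp below 0.1 rad and value of joint lid below 0.05 rad), for 0.2 s.
At the end, for the whole second after the job is handed in: Jar at rest on the tub's floor: within 85 mm of its centre along each axis, underside under 22 mm above the table, tilt under 0.15 rad; lid shut (under 0.05 rad), clamp over (under 0.1 rad); canister within 20 mm, flask and dish within 30 mm of their starts (all of step 3 and x of jar in the frame of tub between -0.085 and 0.085 m and y of jar in the frame of tub between -0.085 and 0.085 m and z of jar in the frame of tub between 0 and 0.022 m and angle between jar's own z axis and vertical below 0.15 rad and linear speed of jar below 0.02 m/s and distance of canister from where it was at the start of the episode below 0.02 m and distance of each of flask, dish from where it was at the start of the episode below 0.03 m); the robot touches nothing.
It fails at once if the jar is dropped or thrown into the tub (faster than 0.6 m/s below the rim) (x of jar in the frame of tub between -0.085 and 0.085 m and y of jar in the frame of tub between -0.085 and 0.085 m and z of jar in the frame of tub below 0.1 m and linear speed of jar above 0.6 m/s).
It fails at once if the canister is moved by more than 30 mm (distance of canister from where it was at the start of the episode above 0.03 m).
It fails at once if the flask is moved by more than 40 mm or tipped over (distance of flask from where it was at the start of the episode above 0.04 m or angle between flask's own z axis and vertical above 0.4 rad).
It fails at once if the dish is moved by more than 40 mm (distance of dish from where it was at the start of the episode above 0.04 m).
It also fails if it takes over 67 s, if anything falls off the work surface, if the arm or the gripper's body presses on something with over 40 N, if the wrist force passes 120 N, or if a joint passes its speed limit or range.

## Working session

There is one attempt and no reset: what is moved stays moved. The work goes in short steps, Python scripts to look and compute and a tool call to move; the robot and the scene stay as the last step left them, time stands still between calls to the robot, and variables do not carry over. Pictures are saved under pics/ and viewed, at most 10 in all, crops included, and the job is handed in when it is done.

Besides the shell and the picture viewer there is one more tool, called after ">>>" as a command line: name --pt "numbers of a row" for each row, then --argument value for the rest. move_arm: Moves the arm, as the interface text tells. Its arguments: {"type":"object","properties":{"rows":{"type":"array"},"grip_force":{"type":"number"}},"required":["rows"]}

```bash
mkdir -p pics; python3 - <<'E'
from rig import robot,capture,camera_model
import cv2,json
for n in("scene","side"):
    cv2.imwrite(f"pics/{n}0.png",capture(n)); print(n,camera_model(n))
print(camera_model("wrist"));print(robot.read_state())
E
```

```text
scene {'K': array([[397.14772279,   0.        , 252.29600763],
       [  0.        , 397.14772279, 189.81353043],
       [  0.        ,   0.        ,   1.        ]]), 'dist_coeffs': array([-0.09474069,  0.        ,  0.        ,  0.        ,  0.        ]), 'eye': array([1.15576486, 0.29328006, 0.92766563]), 'attitude': array([ 37.39409878,  -0.16281348, 115.45830801])}
side {'K': array([[495.65557501,   0.        , 257.68958674],
       [  0.        , 495.65557501, 190.34467735],
       [  0.        ,   0.        ,   1.        ]]), 'dist_coeffs': array([-0.06464711,  0.        ,  0.        ,  0.        ,  0.        ]), 'eye': array([ 0.2497992 , -0.81890291,  1.16019671]), 'attitude': array([ 40.6654429 ,   0.85156859, -22.63833037])}
{'K': array([[266.11154192,   0.        , 254.82136854],
       [  0.        , 266.11154192, 193.06119492],
       [  0.        ,   0.        ,   1.        ]]), 'dist_coeffs': array([0.00455303, 0.        , 0.        , 0.        , 0.        ]), 'eye': array([0.1457749 , 0.63801625, 0.37272563]), 'attitude': array([-17.11105061,   0.14835505,  70.48877196])}
{'t': 0.1, 'joints': array([ 6.57981843e+01,  7.12921776e+00,  9.46270720e+01,  2.72121785e-04,
        7.83532895e+01, -4.73216235e+00]), 'joint_velocities': array([ 0.03498505, -0.05854376, -0.27301573,  0.0350942 ,  0.00711814,
       -0.03844704]), 'joint_torque': array([ 1.85097333e-04, -4.24934793e+01, -3.66650820e+01, -8.25040183e-05,
        4.04959297e-03,  1.18125558e-05]), 'eef_pos': array([0.21643875, 0.61230741, 0.23017367]), 'ee_rot': array([-1.79890816e+02, -9.30556689e-03,  1.60530283e+02]), 'force': array([ 1.08931343, -0.23055973, -0.55558111]), 'ft_torque': array([ 0.00739402, -0.03361092,  0.00995111]), 'finger_force': 0.0, 'grip_width': 0.08558410032288585}
```

View pics/scene0.png

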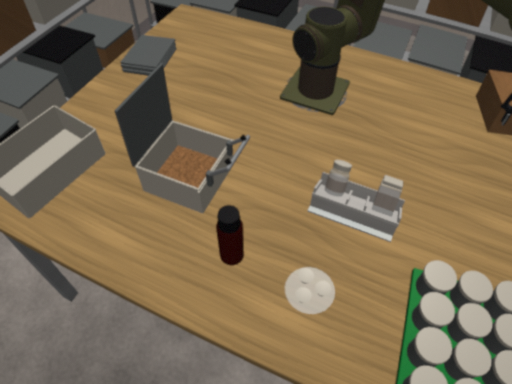

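View pics/side0.png

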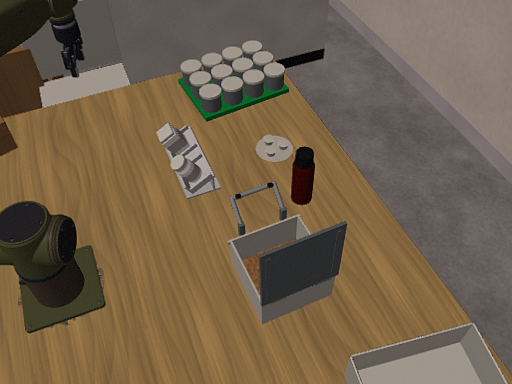

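The scene view shows the round jar in the left place of the rack at (341,170), the canister at (390,188), the tub around (185,165), the flask at (230,235) and the dish at (310,290). I'll zoom in to pick features.

```bash
python3 - <<'E'
import cv2
a=cv2.imread("pics/scene0.png")[60:260,100:420];cv2.imwrite("pics/sc1.png",cv2.resize(a,(800,500),interpolation=cv2.INTER_CUBIC))
a=cv2.imread("pics/side0.png")[110:330,140:360];cv2.imwrite("pics/sd1.png",cv2.resize(a,(594,594),interpolation=cv2.INTER_CUBIC))
E
```

```text
(no output)
```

View pics/sc1.png

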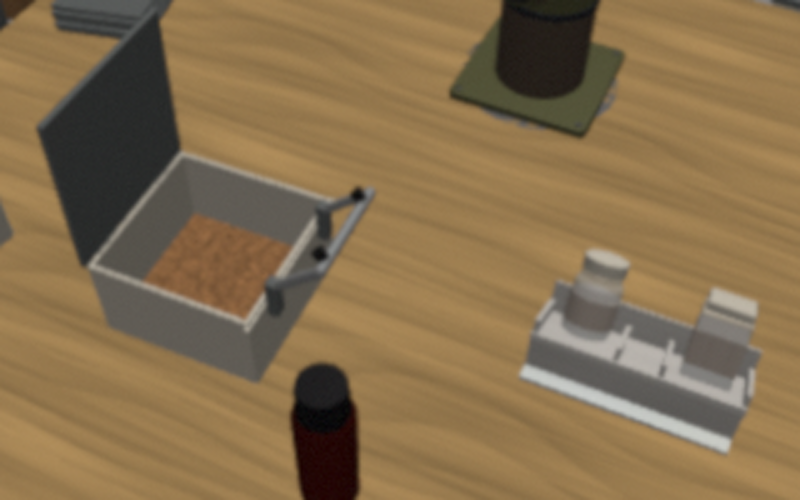

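View pics/sd1.png

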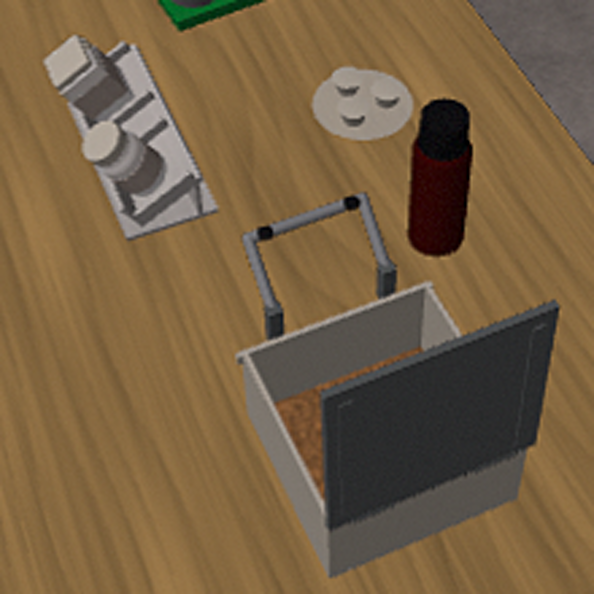

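The crops show the tub corners, the four lid corners, the clamp's bar ends, the rack's base edge and the jar's cap ellipse, at about (607,262) in the scene crop and (101,141) in the side crop. I'll fit the poses from these.

```bash
cat > h.py <<'E'
import numpy as np,cv2
from scipy.spatial.transform import Rotation as R
from scipy.optimize import least_squares
from rig import robot,capture,camera_model
CM={n:camera_model(n) for n in("scene","side")}
def proj(c,P):
    M=R.from_euler('xyz',c['attitude'],degrees=True).as_matrix()@np.diag([1,-1,-1.])
    return cv2.projectPoints(np.float64(P).reshape(-1,3),cv2.Rodrigues(M.T)[0],-M.T@c['eye'],c['K'],c['dist_coeffs'])[0].reshape(-1,2)
def S(u,v): return np.array([100+(u+.5)/2.5-.5,60+(v+.5)/2.5-.5])
def D(u,v): return np.array([140+(u+.5)/2.7-.5,110+(v+.5)/2.7-.5])
def rz(a): return R.from_euler('z',a).as_matrix()
def tri(ps,pd):
    f=lambda X:np.r_[proj(CM['scene'],X)[0]-ps,proj(CM['side'],X)[0]-pd]
    s=least_squares(f,[.6,.2,.1]); return s.x,s.fun
E
cat > fit.py <<'E'
from h import *
def tubP(p,q):  # q tub-frame
    return np.r_[p[:2],0]+rz(p[2])@np.array(q)
def lidP(a,x,y,z): # hinge at y=-.1,z=.110
    return [x,-.1+y*np.cos(a)-z*np.sin(a),.110+y*np.sin(a)+z*np.cos(a)]
def clP(p,x,r): a=p[4]; return [x,p[5]-r*np.cos(a),.1345+r*np.sin(a)]
h=.1
obs=[('scene',S(248,326),lambda p:[h,h,.11]),('scene',S(257,381),lambda p:[h,h,0]),('scene',S(112,325),lambda p:[h,-h,0]),
('side',D(238,357),lambda p:[-h,h,.11]),('side',D(430,285),lambda p:[h,h,.11]),('side',D(331,577),lambda p:[-h,-h,0]),('side',D(518,500),lambda p:[h,-h,0]),
('scene',S(38,128),lambda p:lidP(p[3],.103,.202,0)),('scene',S(158,10),lambda p:lidP(p[3],-.103,.202,0)),
('side',D(323,395),lambda p:lidP(p[3],-.103,.202,.008)),('side',D(557,305),lambda p:lidP(p[3],.103,.202,.008)),
('side',D(330,527),lambda p:lidP(p[3],-.103,0,.008)),
('side',D(248,236),lambda p:clP(p,-.06,.075)),('side',D(365,197),lambda p:clP(p,.06,.075)),
('scene',S(370,192),lambda p:clP(p,-.06,.075)),('scene',S(323,268),lambda p:clP(p,.06,.075))]
def res(p): return np.concatenate([proj(CM[c],tubP(p,f(p)))[0]-o for c,o,f in obs])
b=min((least_squares(res,[.5,-.1,y,1.5,2.1,.115],loss='soft_l1') for y in(-.5,0,.5,1)),key=lambda s:s.cost)
print('tub x y yaw lid clamp chy',b.x.round(3),b.cost);print(res(b.x).reshape(-1,2).round(1).tolist())
for n,q in(('edge',lidP(b.x[3],0,.2,.008)),('bar',clP(b.x,0,.075)),('chinge',clP(b.x,0,0))):print(n,tubP(b.x,q).round(3))
def plane(c,uv,z): return least_squares(lambda X:proj(CM[c],[X[0],X[1],z])[0]-uv,[.6,.2]).x.round(3)
print('rack back',plane('scene',S(520,377),0),plane('scene',S(728,452),0),'side',plane('side',D(130,238),0),plane('side',D(217,210),0))
print('jarcap',*[v.round(3) for v in tri(S(607,262),D(101,141))])
print('canister cap',*[v.round(3) for v in tri(S(733,305),D(75,62))])
print('flask cap',*[v.round(3) for v in tri(S(321,382),D(446,112))],'dish',plane('scene',[310,290],0),plane('side',[274,148],0))
E
python3 fit.py
```

```text
tub x y yaw lid clamp chy [ 0.553 -0.203  0.029  1.536  2.381  0.115] 10.253458336702682
[[-0.5, -0.6], [-0.0, 1.2], [-1.6, 0.7], [1.2, -2.1], [-0.9, -1.3], [-0.6, 0.8], [-0.4, -0.5], [1.6, 0.5], [0.3, -0.5], [-0.1, 1.0], [1.1, -0.1], [-0.4, 1.8], [-0.0, 0.0], [-1.1, -0.4], [0.1, -0.4], [-1.2, 1.0]]
edge [ 0.556 -0.304  0.31 ]
bar [ 0.548 -0.034  0.186]
chinge [ 0.55  -0.088  0.134]
rack back [0.513 0.164] [0.508 0.405] side [0.41  0.165] [0.515 0.165]
jarcap [0.407 0.213 0.113] [ 0.204 -0.134  0.217  0.151]
canister cap [0.412 0.351 0.115] [-1.029  0.717 -1.168 -0.924]
flask cap [0.73  0.033 0.194] [-0.134  0.064 -0.171 -0.065] dish [0.735 0.255] [0.739 0.258]
```

```bash
cat >> h.py <<'E'
def Rt(x,z): # orientation with tool z, tool x hint
    z=np.array(z,float);z/=np.linalg.norm(z);x=np.array(x,float);x-=z*(x@z);x/=np.linalg.norm(x)
    return np.c_[x,np.cross(z,x),z]
def go(pos,Rm):
    s=robot.read_state();C=R.from_euler('xyz',s['ee_rot'],degrees=True)
    print('shift mm',((np.array(pos)-s['eef_pos'])*1e3).round(1),'rotvec',(R.from_matrix(Rm)*C.inv()).as_rotvec().round(4),'t',round(s['t'],2),'joints',s['joints'].round(0))
c,s_=np.cos(.021),np.sin(.021)
TILT=Rt([-c,-s_,0],[.5*c,.5*s_,-.866])
DOWN=lambda yaw:Rt([-np.cos(yaw),-np.sin(yaw),0],[0,0,-1])
E
python3 - <<'E'
from h import *
go([.36,.213,.28],TILT);go([.379,.211,.161],TILT)
E
```

```text
shift mm [ 143.6 -399.3   49.8] rotvec [-0.0817 -0.5202  0.353 ] t 0.1 joints [66.  7. 95.  0. 78. -5.]
shift mm [ 162.6 -401.3  -69.2] rotvec [-0.0817 -0.5202  0.353 ] t 0.1 joints [66.  7. 95.  0. 78. -5.]
```

>>> move_arm --pt "15 -40 40 0 0 0 85" --pt "30 -80 50 0 0 0.06 85" --pt "45 -120 50 -0.01 -0.08 0.12 85" --pt "60 -160 50 -0.03 -0.17 0.17 85" --pt "75 -200 50 -0.04 -0.26 0.22 85" --pt "90 -240 50 -0.06 -0.35 0.27 85" --pt "105 -280 50 -0.07 -0.44 0.31 85" --pt "120 -320 50 -0.082 -0.52 0.353 85"

```text
t: 0.77
eef_pos: [0.3286, 0.3127, 0.2808]
ee_rot: [-180.0, 30.2, -178.5]
force: [-0.1, -0.7, 0.1]
grip_width: 0.0851
finger_force: 0.0
```

```bash
python3 - <<'E'
from h import *
go([.36,.213,.24],TILT)
E
```

```text
shift mm [ 31.4 -99.7 -40.8] rotvec [ 0.0003  0.0039 -0.0044] t 0.77 joints [ 50. -34. 127. -24.  67. -36.]
```

>>> move_arm --pt "12 -40 0 0 0 0 85" --pt "23 -80 0 0 0 0 85" --pt "23 -80 -20 0 0 0 85" --pt "23 -80 -40 0 0 0 85" --pt "23 -80 -40 0 0 0 85" --pt "23 -80 -40 0 0 0 85" --pt "23 -80 -40 0 0 0 85" --pt "23 -80 -40 0 0 0 85"

```text
t: 1.43
eef_pos: [0.3519, 0.2351, 0.2428]
ee_rot: [179.9, 30.1, -178.7]
force: [0.2, -0.3, 0.5]
grip_width: 0.085
finger_force: 0.0
```

```bash
python3 - <<'E'
from h import *
go([.379,.211,.161],TILT)
w=camera_model('wrist');cv2.imwrite('pics/w1.png',capture('wrist'))
top=np.array([.407,.213,.113]);print(proj(w,[top,top+[.045,0,-.078]]))
E
```

```text
shift mm [ 27.1 -24.1 -81.8] rotvec [-0.0023  0.0014 -0.0024] t 1.43 joints [ 37. -41. 135. -19.  63. -49.]
[[232.71530092 166.80469081]
 [237.00667762 153.83644738]]
```

View pics/w1.png

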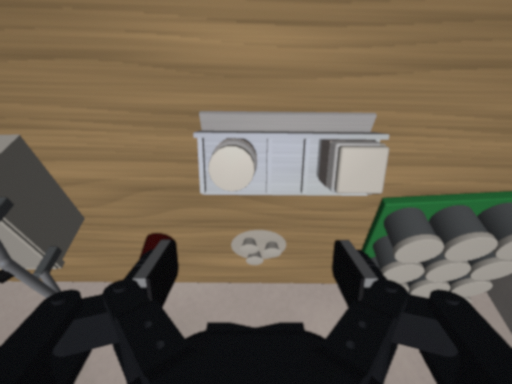

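The wrist view shows the jar's cap centred at (232,168), against a predicted (233,167), so the estimate holds. I'll move to the pre-grasp.

>>> move_arm --pt "9 -8 0 0 0 0 85" --pt "18 -16 0 0 0 0 85" --pt "27 -24 0 0 0 0 85" --pt "27 -24 -30 0 0 0 85" --pt "27 -24 -60 0 0 0 85" --pt "27 -24 -82 0 0 0 85" --pt "27 -24 -82 0 0 0 85" --pt "27 -24 -82 0 0 0 85"

```text
t: 2.15
eef_pos: [0.3783, 0.2104, 0.159]
ee_rot: [180.0, 29.9, -178.7]
force: [-0.1, 0.6, 0.5]
grip_width: 0.0852
finger_force: 0.0
```

```bash
python3 - <<'E'
from h import *
go([.434,.213,.066],TILT)
w=camera_model('wrist');im=capture('wrist')
top=np.array([.407,.213,.113]);print(proj(w,[top]))
cv2.imwrite('pics/w2.png',im)
E
```

```text
shift mm [ 55.7   2.6 -93. ] rotvec [-0.0002 -0.0015 -0.0021] t 2.15 joints [ 31. -37. 141. -18.  51. -52.]
[[256.93460838 213.0611099 ]]
```

View pics/w2.png

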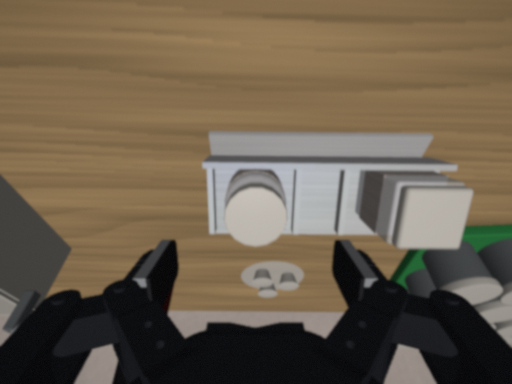

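The cap is at (255,215), midway between the fingers. I'll advance along the axis and close.

>>> move_arm --pt "10 0 -17 0 0 0 85" --pt "20 1 -34 0 0 0 85" --pt "30 1 -51 0 0 0 85" --pt "40 2 -67 0 0 0 85" --pt "48 2 -80 0 0 0 85" --pt "56 2 -93 0 0 0 85" --pt "56 2 -93 0 0 0 85" --pt "56 2 -93 0 0 0 85"

```text
t: 2.87
eef_pos: [0.4359, 0.2129, 0.0681]
ee_rot: [179.9, 30.1, -178.8]
force: [-1.1, 0.0, 0.2]
grip_width: 0.0849
finger_force: 0.0
```

>>> move_arm --pt "0 0 0 0 0 0 65" --pt "0 0 0 0 0 0 60" --pt "0 0 0 0 0 0 50" --pt "0 0 0 0 0 0 45" --pt "0 0 0 0 0 0 45" --pt "0 0 0 0 0 0 45" --pt "0 0 0 0 0 0 45" --pt "0 0 0 0 0 0 45" --grip_force 45

```text
t: 3.53
eef_pos: [0.4355, 0.2128, 0.0687]
ee_rot: [179.8, 30.2, -178.8]
force: [-5.9, -2.1, 7.5]
grip_width: 0.0547
finger_force: 45.5
```

>>> move_arm --pt "-6 0 10 0 0 0 45" --pt "-12 0 21 0 0 0 45" --pt "-20 0 35 0 0 0 45" --pt "-30 -1 52 0 0 0 45" --pt "-40 -1 70 0 0 0 45" --pt "-50 -1 87 0 0 0 45" --pt "-50 -1 105 0 0 0 45" --pt "-50 -1 125 0 0 0 45"

```text
t: 4.2
eef_pos: [0.3834, 0.2111, 0.1918]
ee_rot: [179.9, 30.0, -178.7]
force: [0.2, 0.1, -1.4]
grip_width: 0.0546
finger_force: 48.9
```

```bash
python3 - <<'E'
from h import *
go([.553,-.195,.28],DOWN(.029))
E
```

```text
shift mm [ 169.6 -406.1   88.2] rotvec [-0.0152  0.5231  0.0064] t 4.2 joints [ 31. -38. 138. -17.  54. -54.]
```

>>> move_arm --pt "15 0 20 0 0.06 0 45" --pt "30 -10 40 0 0.13 0 45" --pt "50 -30 60 -0.005 0.2 0 45" --pt "70 -55 80 -0.01 0.27 0 45" --pt "90 -80 88 -0.01 0.34 0 45" --pt "110 -105 88 -0.01 0.41 0 45" --pt "130 -130 88 -0.015 0.47 0 45" --pt "150 -160 88 -0.015 0.523 0.006 45"

```text
t: 4.87
eef_pos: [0.5356, 0.0503, 0.2805]
ee_rot: [180.0, -0.0, -178.4]
force: [-0.0, 0.5, -2.2]
grip_width: 0.0547
finger_force: 48.8
```

```bash
python3 - <<'E'
from h import *
go([.553,-.195,.28],DOWN(.029))
E
```

```text
shift mm [  17.4 -245.3   -0.5] rotvec [-0.0003 -0.0003  0.0004] t 4.87 joints [ -0.  -9. 105.   0.  83. -92.]
```

>>> move_arm --pt "2 -30 0 0 0 0 45" --pt "5 -65 0 0 0 0 45" --pt "8 -100 0 0 0 0 45" --pt "10 -135 0 0 0 0 45" --pt "13 -170 0 0 0 0 45" --pt "15 -205 0 0 0 0 45" --pt "17 -235 0 0 0 0 45" --pt "17 -245 0 0 0 0 45"

```text
t: 5.53
eef_pos: [0.5512, -0.1972, 0.2796]
ee_rot: [-179.9, 0.0, -178.6]
force: [0.4, 0.2, -1.1]
grip_width: 0.0547
finger_force: 48.8
```

>>> move_arm --pt "0 0 0 0 0 0 45" --pt "0 0 -25 0 0 0 45" --pt "0 0 -55 0 0 0 45" --pt "0 0 -90 0 0 0 45" --pt "0 0 -125 0 0 0 45" --pt "0 0 -160 0 0 0 45" --pt "0 0 -190 0 0 0 45" --pt "0 0 -205 0 0 0 45"

```text
t: 6.2
eef_pos: [0.5489, -0.1906, 0.0698]
ee_rot: [179.8, -0.3, -178.3]
force: [-1.0, 0.2, -2.5]
grip_width: 0.0545
finger_force: 48.8
```

```bash
python3 - <<'E'
from h import *
go([.553,-.195,.05],DOWN(.029));print(robot.read_state()['force'])
E
```

```text
shift mm [  4.1  -4.4 -19.8] rotvec [-0.0029 -0.0057 -0.0007] t 6.2 joints [ -24.    8.  111.    0.   62. -116.]
[-1.01693976  0.15070409 -2.47834849]
```

>>> move_arm --pt "0 0 -4 0 0 0 45" --pt "0 0 -8 0 0 0 45" --pt "0 0 -11 0 0 0 45" --pt "0 0 -13 0 0 0 45" --pt "0 0 -15 0 0 0 45" --pt "0 0 -17 0 0 0 45" --pt "0 0 -18 0 0 0 45" --pt "0 0 -18 0 0 0 45"

```text
t: 6.87
eef_pos: [0.5517, -0.1939, 0.0565]
ee_rot: [-180.0, 0.0, -178.4]
force: [-0.8, 0.7, -0.8]
grip_width: 0.0544
finger_force: 48.8
```

>>> move_arm --pt "0 0 -1 0 0 0 45" --pt "0 0 -2 0 0 0 45" --pt "0 0 -3 0 0 0 45" --pt "0 0 -4 0 0 0 45" --pt "0 0 -5 0 0 0 45" --pt "0 0 -5 0 0 0 45" --pt "0 0 -5 0 0 0 45" --pt "0 0 -5 0 0 0 45"

```text
t: 7.53
eef_pos: [0.5517, -0.1938, 0.0513]
ee_rot: [-180.0, 0.0, -178.4]
force: [-0.6, 0.2, -1.5]
grip_width: 0.0546
finger_force: 48.8
```

>>> move_arm --pt "0 0 -1 0 0 0 45" --pt "0 0 -2 0 0 0 45" --pt "0 0 -3 0 0 0 45" --pt "0 0 -3 0 0 0 45" --pt "0 0 -3 0 0 0 45" --pt "0 0 -3 0 0 0 45" --pt "0 0 -3 0 0 0 45" --pt "0 0 -3 0 0 0 45"

```text
t: 8.2
eef_pos: [0.5517, -0.1938, 0.0484]
ee_rot: [-180.0, 0.0, -178.4]
force: [0.6, -0.5, -1.1]
grip_width: 0.0547
finger_force: 48.8
```

>>> move_arm --pt "0 0 -1 0 0 0 45" --pt "0 0 -1 0 0 0 45" --pt "0 0 -2 0 0 0 45" --pt "0 0 -2 0 0 0 45" --pt "0 0 -3 0 0 0 45" --pt "0 0 -3 0 0 0 45" --pt "0 0 -3 0 0 0 45" --pt "0 0 -3 0 0 0 45"

```text
t: 8.87
eef_pos: [0.5516, -0.1938, 0.0453]
ee_rot: [-180.0, 0.0, -178.4]
force: [-0.2, 0.2, -1.4]
grip_width: 0.0545
finger_force: 48.8
```

>>> move_arm --pt "0 0 -1 0 0 0 45" --pt "0 0 -1 0 0 0 45" --pt "0 0 -2 0 0 0 45" --pt "0 0 -2 0 0 0 45" --pt "0 0 -3 0 0 0 45" --pt "0 0 -3 0 0 0 45" --pt "0 0 -3 0 0 0 45" --pt "0 0 -3 0 0 0 45"

```text
t: 9.53
eef_pos: [0.5525, -0.194, 0.0446]
ee_rot: [-180.0, 0.1, -178.4]
force: [-5.1, 2.0, 10.0]
grip_width: 0.0549
finger_force: 49.7
```

Contact, about 10 N. I'll release.

>>> move_arm --pt "0 0 0 0 0 0 58" --pt "0 0 0 0 0 0 62" --pt "0 0 0 0 0 0 70" --pt "0 0 0 0 0 0 85" --pt "0 0 0 0 0 0 85" --pt "0 0 0 0 0 0 85" --pt "0 0 0 0 0 0 85" --pt "0 0 0 0 0 0 85"

```text
t: 10.2
eef_pos: [0.5516, -0.1938, 0.0422]
ee_rot: [-180.0, 0.0, -178.4]
force: [-0.5, 0.6, 0.3]
grip_width: 0.085
finger_force: 0.0
```

>>> move_arm --pt "0 0 5 0 0 0 85" --pt "0 0 20 0 0 0 85" --pt "0 0 45 0 0 0 85" --pt "0 0 80 0 0 0 85" --pt "0 0 115 0 0 0 85" --pt "0 0 150 0 0 0 85" --pt "0 0 190 0 0 0 85" --pt "0 0 230 0 0 0 85"

```text
t: 10.87
eef_pos: [0.5511, -0.1936, 0.2742]
ee_rot: [-180.0, 0.0, -178.4]
force: [0.5, -0.9, -0.3]
grip_width: 0.0851
finger_force: 0.0
```

```bash
python3 - <<'E'
from h import *
print(robot.read_state()['eef_pos'])
w=capture('wrist');s=cv2.resize(capture('side')[90:330,140:360],(352,384));cv2.imwrite('pics/r1.png',cv2.resize(np.hstack([w,s]),(800,356)))
E
```

```text
[ 0.55110862 -0.19355179  0.27423131]
```

View pics/r1.png

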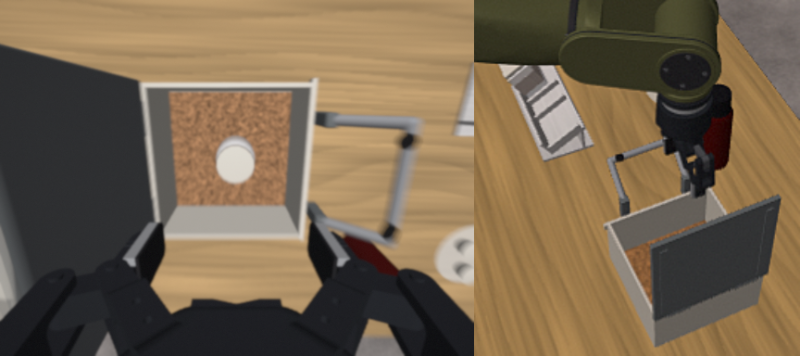

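The jar stands upright in the middle of the tub, with its cap at (236,160) in the wrist half. The lid and clamp are untouched. Next I'll go behind the lid with the fingers closed and the tool turned by −90°.

>>> move_arm --pt "0 0 30 0 0 -0.12 60" --pt "0 0 65 0 0 -0.24 30" --pt "0 0 100 0 0 -0.36 0" --pt "0 0 130 0 0 -0.48 0" --pt "1 -15 135 0 0 -0.6 0" --pt "2 -45 135 0 0 -0.72 0" --pt "4 -75 135 0 0 -0.84 0" --pt "5 -105 135 0 0 -0.96 0"

```text
t: 11.63
eef_pos: [0.5567, -0.2997, 0.4078]
ee_rot: [-180.0, 0.1, 126.3]
force: [0.5, 0.6, 0.0]
grip_width: 0.0
finger_force: 0.0
```

```bash
python3 - <<'E'
from h import *
go([.557,-.35,.40],DOWN(.029-np.pi/2))
E
```

```text
shift mm [  0.3 -50.3  -7.8] rotvec [ 1.400e-03  1.000e-04 -6.047e-01] t 11.63 joints [-33.   2.  83.  -0.  95. -69.]
```

>>> move_arm --pt "0 -25 0 0 0 -0.12 0" --pt "0 -50 0 0 0 -0.24 0" --pt "0 -52 -5 0 0 -0.36 0" --pt "0 -52 -10 0 0 -0.48 0" --pt "0 -52 -40 0 0 -0.6 0" --pt "0 -52 -75 0 0 -0.604 0" --pt "0 -52 -110 0 0 -0.604 0" --pt "0 -52 -143 0 0 -0.604 0"

```text
t: 12.3
eef_pos: [0.5563, -0.3507, 0.2624]
ee_rot: [-179.9, 0.0, 92.0]
force: [0.3, 0.3, -0.1]
grip_width: -0.0004
finger_force: 0.0
```

```bash
cat > lid.py <<'E'
from h import *
p=robot.read_state()['eef_pos'];print(p.round(4))
d,w=.165,.011;c,s=np.cos(.029),np.sin(.029)
H=np.array([.553,-.203])+rz(.029)[:2,:2]@[0,-.1]
for a in np.r_[1.54:-.04:17j]:
    y=d*np.cos(a)-.008*np.sin(a)-w; z=.11+d*np.sin(a)+.008*np.cos(a)
    X=np.r_[H+np.array([-s,c])*y,z]; print(round(a,2),((X-p)*1e3).round(0))
E
python3 lid.py
```

```text
[ 0.5563 -0.3507  0.2624]
1.54 [ 0. 34. 13.]
1.44 [-0. 50. 12.]
1.34 [-1. 66. 10.]
1.24 [-1. 82.  6.]
1.14 [-2. 98.  1.]
1.05 [ -2. 112.  -6.]
0.95 [ -3. 126. -14.]
0.85 [ -3. 140. -23.]
0.75 [ -3. 152. -34.]
0.65 [ -4. 163. -46.]
0.55 [ -4. 173. -59.]
0.45 [ -4. 181. -73.]
0.36 [ -4. 189. -88.]
0.26 [  -5.  194. -103.]
0.16 [  -5.  198. -119.]
0.06 [  -5.  201. -135.]
-0.04 [  -5.  202. -151.]
```

>>> move_arm --pt "0 15 10 0 0 0 0" --pt "0 25 13 0 0 0 0" --pt "0 34 13 0 0 0 0" --pt "0 42 12 0 0 0 0" --pt "0 50 12 0 0 0 0" --pt "-1 58 11 0 0 0 0" --pt "-1 66 10 0 0 0 0" --pt "-1 74 8 0 0 0 0"

```text
t: 12.97
eef_pos: [0.556, -0.2763, 0.2735]
ee_rot: [179.9, 0.1, 92.0]
force: [0.9, -0.9, 1.8]
grip_width: 0.0
finger_force: 0.9
```

>>> move_arm --pt "0 8 -2 0 0 0 0" --pt "-1 24 -7 0 0 0 0" --pt "-1 38 -14 0 0 0 0" --pt "-2 52 -22 0 0 0 0" --pt "-2 66 -31 0 0 0 0" --pt "-2 78 -42 0 0 0 0" --pt "-3 89 -54 0 0 0 0" --pt "-3 99 -67 0 0 0 0"

```text
t: 13.63
eef_pos: [0.5523, -0.1761, 0.2039]
ee_rot: [-179.9, -0.0, 92.0]
force: [-0.6, -0.2, 1.5]
grip_width: 0.0001
finger_force: 0.6
```

```bash
python3 lid.py|tail -8; python3 - <<'E'
from h import *
cv2.imwrite('pics/l1.png',capture('scene')[40:280,60:380])
E
```

```text
0.65 [  0. -11.  13.]
0.55 [-0. -2. -0.]
0.45 [ -0.   7. -14.]
0.36 [ -1.  14. -29.]
0.26 [ -1.  20. -44.]
0.16 [ -1.  24. -60.]
0.06 [ -1.  26. -76.]
-0.04 [ -1.  27. -92.]
```

View pics/l1.png

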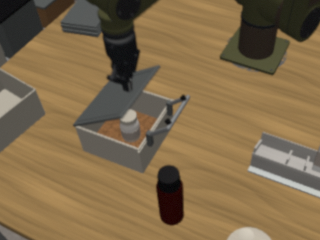

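The lid, around (120,95), is about 0.55 rad open and follows the fingers. The jar is upright below it at (130,123). I'll carry on closing.

>>> move_arm --pt "0 7 -14 0 0 0 0" --pt "-1 14 -29 0 0 0 0" --pt "-1 20 -44 0 0 0 0" --pt "-1 24 -60 0 0 0 0" --pt "-1 26 -74 0 0 0 0" --pt "-1 26 -80 0 0 0 0" --pt "-1 26 -85 0 0 0 0" --pt "-1 26 -88 0 0 0 0"

```text
t: 14.35
eef_pos: [0.5512, -0.1517, 0.1183]
ee_rot: [-179.8, -0.1, 92.0]
force: [-9.0, 6.0, 19.5]
grip_width: -0.0
finger_force: 10.1
```

The lid is shut, with about 20 N of contact at a tip height of 118 mm. I'll retreat upward and go over to the clamp's far side.

>>> move_arm --pt "0 0 10 0 0 0 0" --pt "0 0 45 0 0 0 0" --pt "0 0 85 0 0 0 0" --pt "0 10 120 0 0 0 0" --pt "-1 40 135 0 0 0 0" --pt "-1 75 135 0 0 0 0" --pt "-2 110 135 0 0 0 0" --pt "-2 145 135 0 0 0 0"

```text
t: 15.02
eef_pos: [0.5502, -0.0061, 0.2542]
ee_rot: [179.8, 0.1, 91.9]
force: [1.2, -0.4, 0.1]
grip_width: -0.0002
finger_force: 0.0
```

```bash
cat > cl.py <<'E'
from h import *
p=robot.read_state()['eef_pos'];print(p.round(4),'pre',((np.array([.548,.01,.168])-p)*1e3).round(0))
for a in np.r_[2.38:1.58:9j,1.5:-.04:16j]:
    B=np.array([-.088-.075*np.cos(a),.1345+.075*np.sin(a)])
    k=np.clip((a-.7)/.7,0,1); n=np.array([max(np.sin(a),k),np.cos(a)]) if a<1.57 else np.array([1,0])
    q=B+.006*n+[.011-.006*np.clip(1-a/.8,0,1),-.015*k]
    print(round(a,2),((q-p[1:])*1e3).round(0))
E
python3 cl.py
python3 - <<'E'
from h import *
cv2.imwrite('pics/c1.png',np.hstack([capture('scene')[80:240,120:280],capture('side')[150:310,180:340]]).repeat(2,0).repeat(2,1))
E
```

```text
[ 0.5502 -0.0061  0.2542] pre [ -2.  16. -86.]
2.38 [-11. -83.]
2.28 [-16. -78.]
2.18 [-22. -73.]
2.08 [-28. -69.]
1.98 [-35. -66.]
1.88 [-42. -63.]
1.78 [-49. -61.]
1.68 [-57. -60.]
1.58 [-64. -60.]
1.5 [-70. -59.]
1.4 [-78. -60.]
1.29 [-86. -59.]
1.19 [-93. -58.]
1.09 [-100.  -59.]
0.99 [-107.  -60.]
0.88 [-114.  -62.]
0.78 [-120.  -64.]
0.68 [-126.  -68.]
0.58 [-132.  -74.]
0.47 [-137.  -80.]
0.37 [-142.  -87.]
0.27 [-146.  -94.]
0.17 [-149. -101.]
0.06 [-151. -109.]
-0.04 [-152. -117.]
```

View pics/c1.png

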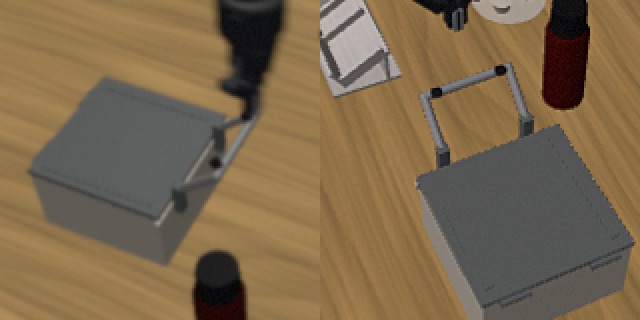

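The lid is flat on the tub and the clamp is still leaning outward. Now I'll push the bar from outside.

>>> move_arm --pt "0 22 0 0 0 0 0" --pt "-1 22 -30 0 0 0 0" --pt "-1 22 -60 0 0 0 0" --pt "-1 20 -82 0 0 0 0" --pt "-1 5 -83 0 0 0 0" --pt "-1 -11 -83 0 0 0 0" --pt "-1 -22 -73 0 0 0 0" --pt "-1 -35 -66 0 0 0 0"

```text
t: 15.78
eef_pos: [0.5488, -0.0423, 0.1874]
ee_rot: [-180.0, -0.1, 92.0]
force: [-0.4, 3.9, 3.0]
grip_width: -0.0
finger_force: 1.7
```

```bash
python3 cl.py|sed -n '1p;6,$p'
```

```text
[ 0.5488 -0.0423  0.1874] pre [ -1.  52. -19.]
1.98 [1. 1.]
1.88 [-6.  4.]
1.78 [-13.   5.]
1.68 [-21.   7.]
1.58 [-28.   7.]
1.5 [-34.   7.]
1.4 [-42.   7.]
1.29 [-49.   8.]
1.19 [-57.   8.]
1.09 [-64.   8.]
0.99 [-71.   7.]
0.88 [-78.   5.]
0.78 [-84.   2.]
0.68 [-90.  -1.]
0.58 [-96.  -7.]
0.47 [-101.  -13.]
0.37 [-106.  -20.]
0.27 [-109.  -27.]
0.17 [-112.  -35.]
0.06 [-115.  -42.]
-0.04 [-116.  -50.]
```

>>> move_arm --pt "0 -6 4 0 0 0 0" --pt "0 -13 5 0 0 0 0" --pt "0 -21 7 0 0 0 0" --pt "0 -28 7 0 0 0 0" --pt "0 -35 7 0 0 0 0" --pt "0 -42 7 0 0 0 0" --pt "0 -50 8 0 0 0 0" --pt "0 -57 8 0 0 0 0"

```text
t: 16.45
eef_pos: [0.5482, -0.0995, 0.1936]
ee_rot: [-179.9, 0.0, 92.0]
force: [0.1, 0.8, -1.5]
grip_width: -0.0003
finger_force: 0.7
```

>>> move_arm --pt "0 -7 0 0 0 0 0" --pt "0 -14 -1 0 0 0 0" --pt "0 -21 -3 0 0 0 0" --pt "0 -27 -6 0 0 0 0" --pt "0 -33 -9 0 0 0 0" --pt "0 -39 -15 0 0 0 0" --pt "0 -44 -21 0 0 0 0" --pt "0 -49 -28 0 0 0 0"

```text
t: 17.12
eef_pos: [0.5489, -0.1485, 0.1661]
ee_rot: [180.0, 0.0, 92.0]
force: [0.6, 1.1, 0.1]
grip_width: 0.0001
finger_force: 0.6
```

```bash
python3 cl.py|sed -n '1p;20,$p'; python3 - <<'E'
from h import *
cv2.imwrite('pics/c2.png',np.hstack([capture('scene')[80:240,120:280],capture('side')[150:310,180:340]]).repeat(2,0).repeat(2,1))
E
```

```text
[ 0.5489 -0.1485  0.1661] pre [ -1. 158.   2.]
0.58 [10. 14.]
0.47 [5. 8.]
0.37 [1. 1.]
0.27 [-3. -6.]
0.17 [ -6. -13.]
0.06 [ -9. -21.]
-0.04 [ -9. -29.]
```

View pics/c2.png

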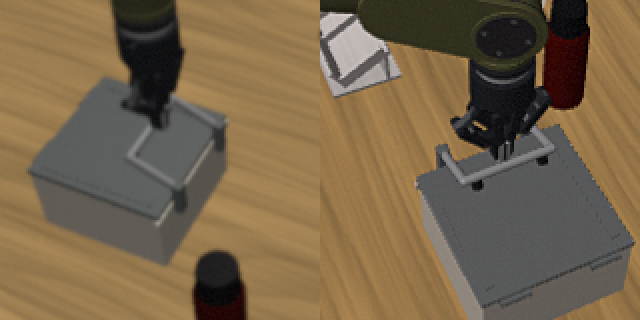

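The clamp is nearly over, with its bar in front of the finger tip at about (505,165) in the side half. I'll lift, centre over the bar and press it down.

>>> move_arm --pt "0 1 8 0 0 0 0" --pt "0 0 16 0 0 0 0" --pt "0 -8 16 0 0 0 0" --pt "0 -16 16 0 0 0 0" --pt "0 -16 8 0 0 0 0" --pt "0 -16 0 0 0 0 0" --pt "0 -16 -8 0 0 0 0" --pt "0 -16 -16 0 0 0 0"

```text
t: 17.88
eef_pos: [0.5482, -0.1638, 0.1488]
ee_rot: [-179.9, 0.0, 92.0]
force: [-0.2, -0.5, 0.8]
grip_width: -0.0
finger_force: 0.4
```

>>> move_arm --pt "0 0 -2 0 0 0 0" --pt "0 0 -4 0 0 0 0" --pt "0 0 -6 0 0 0 0" --pt "0 0 -8 0 0 0 0" --pt "0 0 -9 0 0 0 0" --pt "0 0 -10 0 0 0 0" --pt "0 0 -10 0 0 0 0" --pt "0 0 -10 0 0 0 0"

```text
t: 18.55
eef_pos: [0.5489, -0.1639, 0.1405]
ee_rot: [-180.0, 0.0, 92.0]
force: [0.1, 0.4, 0.6]
grip_width: -0.0001
finger_force: 0.2
```

>>> move_arm --pt "0 0 -1 0 0 0 0" --pt "0 0 -1 0 0 0 0" --pt "0 0 -2 0 0 0 0" --pt "0 0 -2 0 0 0 0" --pt "0 0 -3 0 0 0 0" --pt "0 0 -3 0 0 0 0" --pt "0 0 -3 0 0 0 0" --pt "0 0 -3 0 0 0 0"

```text
t: 19.22
eef_pos: [0.5491, -0.164, 0.1401]
ee_rot: [180.0, 0.0, 92.0]
force: [-5.8, 2.5, 13.6]
grip_width: 0.0001
finger_force: 6.1
```

The bar sits on its stop: 13.6 N at a tip height of 140 mm, which is the level position. I'll retract and hand in.

>>> move_arm --pt "0 0 5 0 0 0 0" --pt "0 0 20 0 0 0 0" --pt "0 0 45 0 0 0 0" --pt "0 0 75 0 0 0 0" --pt "0 0 105 0 0 0 0" --pt "0 0 130 0 0 0 0" --pt "0 0 140 0 0 0 0" --pt "0 0 140 0 0 0 0"

```text
t: 19.88
eef_pos: [0.5501, -0.1644, 0.2807]
ee_rot: [179.7, 0.2, 92.0]
force: [0.2, -0.2, 0.4]
grip_width: 0.0001
finger_force: 0.0
```

```bash
python3 - <<'E'
from rig import robot
print(robot.read_state()['eef_pos'],robot.sign_off())
E
```

```text
the job is handed in; nothing more can be done
[ 0.55005395 -0.16436219  0.28068149] None
```

I set the jar upright in the tub, shut the lid, swung the clamp over level on its stop and handed the job in at about 20 s; no verdict came back, and I took no final picture of the canister, flask or dish, though the arm was never planned to touch them.

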